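# Slide the cutting board out past the shelf end

### The arm

A 7-joint arm with a two-finger parallel gripper is mounted at the origin on the work surface. World frame = base frame: x ahead of the robot, y to its left, z up, the work surface at z = 0. Lengths are in mm, angles in rad, forces in N, time in s.
With the tool pointing down it reaches from about 425 to 1025 mm from the base axis. Payload 3.6 kg.
Tool frame: the origin (TCP) lies at the very end of the fingers, on their centre line; the grasp point (between the pads) lies 19 mm behind it; z points along the fingers, y is the line along which they close (so a half turn about z gives the same grasp; the last joint's range is limited). The gripper opens to 85 mm and grips with 20 to 120 N. Pads are 22 mm wide; open, the fingers measure 114 mm over their backs; the gripper's body (76 mm by 85 mm) begins 54 mm behind the grasp point. The pads swing forward as they close: fully open they stand 13 mm farther back than shut.
Start: joints at [-1.242, 0.591, 0.048, 1.609, -0.033, 0.943, -0.034], TCP at [297.475, 661.164, 201.402] pointing down, gripper open.
Joint ranges: [-2.69, 2.69], [-0.47, 2.24], [-1.27, 1.36], [0.19, 2.51], [-1.53, 4.68], [0.08, 2.07], [-3.09, 3.09]. Speed limits (rad/s): [2.57, 2.57, 3.14, 3.14, 3.14, 3.14, 3.14].

### API

Orientations are given as [roll, pitch, yaw] about the fixed x, y, z axes, in that order (R = Rz(yaw) Ry(pitch) Rx(roll)).
In Python, from workcell import manip gives the robot as it stands. Calls block until the motion is done:
- manip.move_ptp(position, orientation): joint-space move of the TCP to a pose.
- manip.servo_line(position, rot=None, vel=150): straight line of the TCP; rot=None keeps the orientation; vel is the mean speed in mm/s.
- manip.goto_joints(angles): joint-space move.
- manip.gripper_to(opening, newtons=None): finger opening in mm; newtons is the grip in N (None keeps the last); returns when the fingers have stopped.
- manip.sleep(seconds).
- manip.ik(position, orientation): joint angles nearest the present ones, or None.
- manip.camera(name): name is "scene" or "side" or "wrist"; returns (picture, depth): 480x640x3 uint8, red, green, blue; 480x640 float32, mm along the optical axis (not along the pixel's ray), 0 where there is no reading.
- manip.calibration(name): a dict with "intrinsics" (3x3 intrinsics, pixels), "xyz" and "orientation" of the camera in the world; the wrist camera has in their place "T_tool_cam" (4x4, takes a point from camera to tool coordinates, whose origin is the TCP and whose axes are the flange's). Camera axes: x right, y up, looking along -z (the intrinsics and any distortion apply to the point x, -y, -z); pixel columns grow to the right and rows downward; lengths in mm; the calibration is good to about 2 mm. The wrist camera is an equidistant fisheye: a pixel r from the principal point sees the ray r / f radians off the axis. A picture is of the moment at which its call begins: read the wrist's pose just before it. calibration takes no time and is no camera call.
A pose or a line that the arm cannot do raises manip.PlanningError and nothing moves.
- manip.job_done(): hands the job in; it is judged then, once.
Readings, each from a call of its own:
- manip.get_time(): time.
- manip.get_joint_pos(): joint angles.
- manip.get_dq(): joint speeds.
- manip.get_joint_torque(): joint torques, N m.
- manip.get_position(): TCP position.
- manip.get_orientation(): TCP orientation.
- manip.get_wrist_force(): force on the tool from outside, world axes, zero at the start.
- manip.get_torque(): the same for the moment, N m.
- manip.get_gripper_width(): finger opening in mm.
- manip.get_gripper_force(): force on a finger pad.
Only numpy, scipy, OpenCV 4.12 (cv2) and the standard library are available. Lean on these libraries where they do the work, as an engineer would, in place of code of your own. Each camera call takes 0.05 s, during which the arm holds its last target. There are 200 camera calls.

### The job

On the low steel shelf, push the thin white cutting board with your fingertips so that it lies flat with its long side back against the shelf's raised rear lip and its slotted end sticks out past the open end of the shelf, far enough that the whole hand slot is clear of the shelf for the next person to reach through, but with no more than a third of the board hanging out. Only push or slide the board, do not lift or pick it up, and leave everything else where it stands.

Things in the scene. Friction and masses are not known exactly. Their poses are not given: they have to be found in the camera images.
- shelf: Low riser shelf, fixed to the table: sheet-metal deck on blue angle legs. Deck 260 mm deep (its x) by 580 mm long (its y), flat top face 140 mm above the table. Origin on the table under the deck's centre; +x points to the rear lip (away from the robot), +y along the deck to its open end. The rear long side has a lip rising 27 mm above the deck, 4 mm thick; the -y end has the same lip; the front (-x) side and the +y end are open, with no lip. The deck is rigid.
- shelf_end (a point): Middle of the deck's open end: on the deck's top face, at its +y edge. Axes as the shelf's; +y points outwards past the end.
- shelf_lip (a point): Middle of the inner face of the rear lip, at deck-top height. Axes as the shelf's; the board touches the lip when its long side reaches this face.
- board: Loose white plastic cutting board, rigid, about 0.3 kg: 130 mm wide (its x), 240 mm long (its y), 10 mm thick, lying flat on the deck. Origin at the centre of its underside; z up. Its +y end has a hand slot and points roughly to the shelf's open end. The slot is 80 mm (x) by 25 mm (y), cut right through, from 15 to 40 mm in from the +y end. A third of the board is 80 mm. Slides on the deck with ordinary friction (a push of a few newtons).
- board_end (a point): Middle of the board's slotted (+y) end, at its underside, 120 mm from the board's origin. Axes as the board's.
- jar: Glass jar with steel cap, 56 mm across, 85 mm high, loose, standing on the deck in the front corner by the open end. Origin at the centre of its foot. Must stay where it is.
- tub: Small square clear tub with a red lid, 82 by 82 mm, 60 mm high, loose, on the deck by the closed end. Origin at the centre of its underside. Must stay where it is.
- pot: Round steel pot, 90 mm across with two small side handles, 100 mm high, loose, on the table beyond the open end of the shelf. Origin at the centre of its underside. Must stay.
- label_roll: Roll of paper labels lying flat on the table in front of the shelf, 72 mm across, 30 mm high, loose. Origin at the centre of its underside. Must stay.
- pan_lid: Flat steel pan lid, 108 by 176 mm, with a bar handle to 30 mm high, loose on the table, in front of the shelf towards its closed end. Origin at the centre of its underside. Must stay.
- sauce: Sauce bottle, 64 mm across, 190 mm high, loose, standing on the table to the right of the shelf. Origin at the centre of its foot. Must stay.
- scraper: Hand spatula 240 mm long, lying on the table to the robot's left, loose. Origin at its underside near mid-length. Must stay.

How it is judged (in metres and radians):
At the end, for the whole second after the job is handed in: The board lies flat and still on the deck, its long side within 9 mm of the rear lip and parallel to it within 0.05 rad (3 degrees), and its slotted end sticks out 40 to 83 mm past the deck's open end (whole slot clear, no more than a third of the board out) (y of board_end in the frame of shelf_end between 0.0395 and 0.083 m and x of board in the frame of shelf_lip above -0.074 m and angle between the y axis of board and the y axis of shelf, either way round below 0.05 rad and angle between board's own z axis and vertical below 0.03 rad and z of board in the frame of shelf_lip between -0.003 and 0.004 m and linear speed of board below 0.01 m/s); the robot touches nothing.
It fails at once if the board is lifted or carried (raised more than 12 mm) (z of board in the frame of shelf_lip above 0.012 m).
It fails at once if the board tips or falls off the shelf (angle between board's own z axis and vertical above 0.2 rad or z of board in the frame of shelf_lip below -0.02 m).
It fails at once if the jar or the tub on the shelf is moved more than 15 mm or tipped (distance of any of jar, tub from where it was at the start of the episode above 0.015 m or angle between any of jar, tub's own z axis and vertical above 0.3 rad).
It fails at once if one of the things on the table (pot, label roll, pan lid, sauce bottle, spatula) is moved more than 15 mm or tipped (distance of any of pot, label_roll, pan_lid, sauce, scraper from where it was at the start of the episode above 0.015 m or angle between any of pot, label_roll, pan_lid, sauce, scraper's own z axis and vertical above 0.3 rad).
It also fails if it takes over 51 s, if anything falls off the work surface, if the arm or the gripper's body presses on something with over 40 N, if the wrist force passes 120 N, or if a joint passes its speed limit or range.

## Working session

There is one attempt and no reset: what is moved stays moved. The work goes in short steps, each a Python script; the robot and the scene stay as the last script left them, time stands still between calls to the robot, and variables do not carry over. Pictures are saved under pics/ and viewed, at most 10 in all, crops included, and the job is handed in when it is done.

```bash
mkdir -p pics; ls; python3 - <<'E'
from workcell import manip as m
import cv2,numpy as np
for n in ["scene","side"]:
    p,d=m.camera(n); c=m.calibration(n); print(n,c)
    cv2.imwrite(f"pics/{n}0.png",p[:,:,::-1]); np.savez(f"{n}0.npz",p=p,d=d)
print(m.get_time(),m.get_position(),m.get_orientation(),m.get_gripper_width())
E
```

```text
pics
scene {'intrinsics': array([[473.50082125,   0.        , 313.52147829],
       [  0.        , 473.50082125, 238.46914717],
       [  0.        ,   0.        ,   1.        ]]), 'xyz': array([ 390.59124317, -735.71636289,  773.44946217]), 'orientation': array([ 0.84666368,  0.01398864, -0.14951491])}
side {'intrinsics': array([[435.23878542,   0.        , 330.48267117],
       [  0.        , 435.23878542, 239.65239417],
       [  0.        ,   0.        ,   1.        ]]), 'xyz': array([ 256.99539583, -733.07014824,  635.32385733]), 'orientation': array([ 0.9989883 , -0.01693907, -0.31502514])}
0.1 [297.13942967 660.41210512 200.34671134] [-3.13952310e+00  1.19867968e-04  2.71887371e+00] 85.11547790499176
```

View pics/scene0.png

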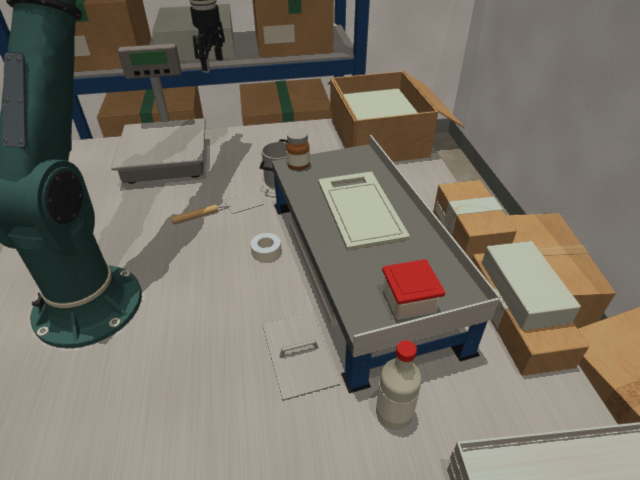

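View pics/side0.png

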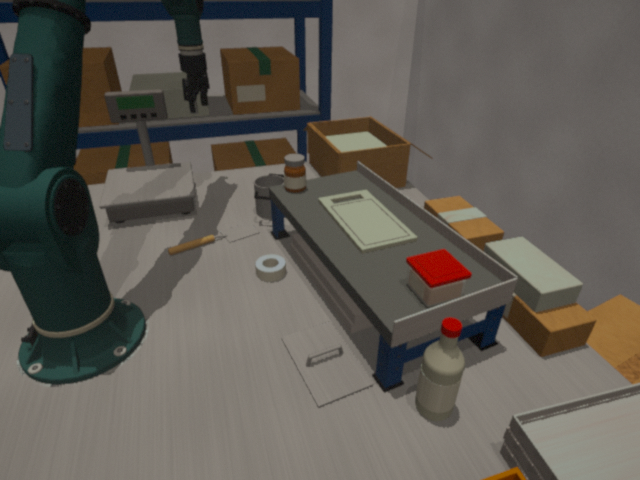

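Scene: the deck spans roughly (273,160), (370,145), (495,300) and (348,335). The board is at (320-408,172-250) with its slot near (348,182), the jar at (298,150), and the tub at (413,285). The pot is behind the jar at (275,165). Next I'll measure the deck, board, jar and tub.

```bash
cat > h.py <<'E'
import numpy as np,cv2
from scipy.spatial.transform import Rotation as R
def cam(m,n):
    c=m.calibration(n); return c["intrinsics"],np.array(c["xyz"]),R.from_euler("xyz",c["orientation"]).as_matrix()
def rays(uv,K,Rm):
    uv=np.asarray(uv,float).reshape(-1,2)
    v=np.c_[(uv[:,0]-K[0,2])/K[0,0],-(uv[:,1]-K[1,2])/K[1,1],-np.ones(len(uv))]
    return v@Rm.T
def onplane(uv,K,t,Rm,z):
    v=rays(uv,K,Rm); return (t+v*((z-t[2])/v[:,2])[:,None])[:,:2]
def cloud(d,K,t,Rm):
    v,u=np.mgrid[:480,:640]; r=rays(np.c_[u.ravel(),v.ravel()],K,Rm)
    P=t+r*d.reshape(-1,1); P[d.ravel()==0]=np.nan; return P.reshape(480,640,3)
def big(mask):
    n,l,s,_=cv2.connectedComponentsWithStats(mask.astype(np.uint8)); return l==1+np.argmax(s[1:,4])
def board(p,P,K,t,Rm):
    hsv=cv2.cvtColor(p,cv2.COLOR_RGB2HSV)
    mk=(p.min(2)>115)&(np.abs(P[...,2]-150)<9)&(P[...,0]>300)
    mk=big(cv2.morphologyEx(mk.astype(np.uint8),cv2.MORPH_OPEN,np.ones((3,3))))
    c=cv2.findContours(mk.astype(np.uint8),cv2.RETR_EXTERNAL,cv2.CHAIN_APPROX_NONE)[0][0].reshape(-1,2)
    return mk,cv2.minAreaRect(onplane(c,K,t,Rm,150).astype(np.float32))
E
cat > a.py <<'E'
from workcell import manip as m
from h import *
for n in ["scene","side"]:
    f=np.load(f"{n}0.npz"); p,d=f["p"],f["d"]; K,t,Rm=cam(m,n); P=cloud(d,K,t,Rm)
    mk,r=board(p,P,K,t,Rm); print(n,"board z",np.nanmedian(P[mk][:,2]),r,cv2.boxPoints(r).round(1).tolist())
    dk=big((np.abs(P[...,2]-140)<8)&(p.max(2)<115)&(P[...,0]>300)&(P[...,0]<1100))
    c=cv2.findContours(dk.astype(np.uint8),cv2.RETR_EXTERNAL,cv2.CHAIN_APPROX_NONE)[0]
    c=max(c,key=len).reshape(-1,2); r=cv2.minAreaRect(onplane(c,K,t,Rm,140).astype(np.float32)); print("deck z",np.nanmedian(P[dk][:,2]),r,cv2.boxPoints(r).round(1).tolist())
    # front edge line and end edge: from approx polygon
    print("poly",onplane(cv2.approxPolyDP(cv2.convexHull(c),6,True),K,t,Rm,140).round(1).tolist())
    hsv=cv2.cvtColor(p,cv2.COLOR_RGB2HSV)
    red=big((p[...,0]>140)&(p[...,1]<60)&(P[...,2]>185)&(P[...,2]<215)&(P[...,0]>400)); c=np.argwhere(red)[:,::-1]
    top=cv2.minAreaRect(onplane(c,K,t,Rm,200).astype(np.float32)); print("tub lid",np.nanmedian(P[red][:,2]),top)
    j=(P[...,2]>165)&(P[...,2]<240)&(np.hypot(*(P[...,:2]-[500,200]).transpose(2,0,1))<400)&(P[...,1]>0)
    jj=big(j); print("jar pts",np.nanmin(P[jj],0),np.nanmax(P[jj],0),np.argwhere(jj).mean(0)[::-1])
    for nm,uv in dict(potscene=(275,150)).items(): print(nm,P[uv[1]-3:uv[1]+4,uv[0]-3:uv[0]+4].reshape(-1,3).mean(0))
    lip=(P[...,2]>148)&(P[...,2]<172)&(P[...,0]>600)&~mk
    cv2.imwrite(f"pics/m_{n}.png",(dk*80+mk*250+jj*160+red*120).clip(0,255).astype(np.uint8))
E
python3 a.py
```

```text
scene board z 148.84806697854862 ((602.7198486328125, 53.209388732910156), (131.2578582763672, 239.72918701171875), 4.70123815536499) [[527.5, 167.3000030517578], [547.0999755859375, -71.5999984741211], [678.0, -60.900001525878906], [658.2999877929688, 178.0]]
deck z 139.00678454490134 ((601.1024780273438, 17.403411865234375), (270.1250305175781, 605.8989868164062), 8.328709602355957) [[423.6000061035156, 297.6000061035156], [511.29998779296875, -301.8999938964844], [778.5999755859375, -262.79998779296875], [690.9000244140625, 336.70001220703125]]
poly [[765.1, -262.0], [511.0, -299.7], [430.1, 278.1], [690.9, 336.7]]
tub lid 198.12365055281248 ((626.36181640625, -221.0478515625), (79.84770202636719, 80.37506103515625), 3.9223990440368652)
jar pts [464.24263988 222.94690247 165.12609066] [519.93827158 278.17051349 227.08273184] [297.36296296 144.87851852]
potscene [447.52345312 442.20846026  72.6590841 ]
side board z 149.56889723375835 ((601.9945678710938, 55.0528564453125), (127.69021606445312, 237.94496154785156), 4.685978412628174) [[528.5999755859375, 168.39999389648438], [548.0999755859375, -68.69999694824219], [675.2999877929688, -58.29999923706055], [655.9000244140625, 178.8000030517578]]
deck z 139.59046435799587 ((601.618896484375, 14.883575439453125), (277.0118713378906, 600.0869140625), 8.436811447143555) [[420.6000061035156, 291.3999938964844], [508.6000061035156, -302.20001220703125], [782.5999755859375, -261.6000061035156], [694.5999755859375, 332.0]]
poly [[429.2, 279.7], [691.8, 331.6], [763.5, -261.7], [510.1, -299.5]]
tub lid 198.50912864408212 ((624.8190307617188, -220.5778045654297), (78.90480041503906, 79.2350082397461), 3.8433167934417725)
jar pts [463.36711478 224.1015373  165.07189376] [517.19418596 281.45775672 226.43912598] [294.32666667 168.74166667]
potscene [ 653.04818783 1343.94308593 -179.54012184]
```

```bash
cat > b.py <<'E'
from workcell import manip as m
from h import *
a=np.radians(8); X=np.array([np.cos(a),np.sin(a)]); Y=np.array([-X[1],X[0]]); O=np.array([599,8.])
for n in ["scene","side"]:
    f=np.load(f"{n}0.npz"); p,d=f["p"],f["d"]; K,t,Rm=cam(m,n); P=cloud(d,K,t,Rm)
    Q=np.dstack([(P[...,:2]-O)@X,(P[...,:2]-O)@Y,P[...,2]])
    dk=(np.abs(P[...,2]-140)<8)&(p.max(2)<115)&(abs(Q[...,0])<160)&(abs(Q[...,1])<320); dk=big(dk)
    c=max(cv2.findContours(dk.astype(np.uint8),cv2.RETR_EXTERNAL,cv2.CHAIN_APPROX_NONE)[0],key=len).reshape(-1,2)
    w=onplane(c,K,t,Rm,140)-O; s=np.c_[w@X,w@Y]
    def fit(sel,i,nm):
        q=s[sel]; 
        for _ in range(4):
            k=np.polyfit(q[:,1-i],q[:,i],1); r=abs(q[:,i]-np.polyval(k,q[:,1-i])); q=q[r<max(2*np.median(r),1)]
        print(n,nm,len(q),"slope",k[0].round(4),"at0",k[1].round(2),"res",r.std().round(2))
    fit((s[:,0]<-110)&(abs(s[:,1])<250),0,"front"); fit((s[:,0]>110)&(abs(s[:,1])<250),0,"lip inner")
    fit((s[:,1]>270)&(s[:,0]>-20)&(s[:,0]<115),1,"open end"); fit((s[:,1]<-270)&(abs(s[:,0])<110),1,"closed end")
    L=(Q[...,2]>147)&(Q[...,2]<160)&(Q[...,0]>100)&(Q[...,0]<150)&(abs(Q[...,1])<250); print("lip depth x",np.percentile(Q[L][:,0],[10,50,90]).round(1))
    mk,r=board(p,P,K,t,Rm); b=np.array(r[0])-O; print("board shelf",b@X,b@Y)
for yaw in (8,-172):
    print(yaw,[m.ik([*(O+x*X+y*Y),z],[np.pi,0,np.radians(yaw)]) for x,y,z in((-100,40,250),(-100,40,143),(61,-100,143))])
E
python3 b.py
```

```text
scene front 138 slope -0.0044 at0 -130.2 res 0.27
scene lip inner 110 slope -0.0055 at0 135.54 res 0.29
scene open end 41 slope 0.052 at0 287.46 res 0.71
scene closed end 245 slope 0.0042 at0 -287.21 res 0.84
lip depth x [129.8 131.4 132.5]
board shelf 9.975578144094355 44.251711200195274
side front 115 slope -0.0056 at0 -133.21 res 0.26
side lip inner 103 slope -0.0081 at0 138.88 res 0.45
side open end 43 slope 0.0113 at0 293.89 res 0.83
side closed end 211 slope 0.0059 at0 -286.05 res 0.95
lip depth x [129.6 131.4 133. ]
board shelf 9.513916882946505 46.178177984218465
8 [array([-0.8466014 ,  0.33289678,  0.88304918,  2.08962826, -0.33822042,
        0.86481068, -1.19819707]), array([-0.66925581,  0.47845092,  0.6892767 ,  2.18923399, -0.51506402,
        0.63654938, -1.04167264]), array([-0.41448433,  0.71655757,  0.74610851,  1.78655924, -0.61336182,
        0.88593637, -0.81800008])]
-172 [array([-0.3014574 ,  0.24207461,  0.17187941,  2.07046191, -0.05542442,
        0.83325316,  1.61321937]), array([-0.16695253,  0.39387744,  0.00960336,  2.16916402, -0.00673966,
        0.57857793,  1.55798094]), array([ 0.0375158 ,  0.59491184,  0.02629902,  1.76554885, -0.02092688,
        0.78140197,  1.78457847])]
```

```bash
cat >> h.py <<'E'
A=np.radians(8.3); X=np.array([np.cos(A),np.sin(A)]); Y=np.array([-X[1],X[0]]); O=np.array([599,8.])
def W(x,y,z): return [*(O+x*X+y*Y),z]
def S(p): w=np.array(p[:2])-O; return np.round([w@X,w@Y,p[2]],1)
def F(m):
    f=np.array(m.get_wrist_force()); return np.round([f[:2]@X,f[:2]@Y,f[2]],1)
ORI=[np.pi,0,np.radians(-180)+A]
def look(m,n,tag):
    p,d=m.camera(n); K,t,Rm=cam(m,n); P=cloud(d,K,t,Rm); cv2.imwrite(f"pics/{tag}.png",p[:,:,::-1])
    mk,r=board(p,P,K,t,Rm); bp=cv2.boxPoints(r); 
    print(n,"board shelf",S([*r[0],150]),"size",np.round(r[1],1),"ang",r[2],"corners",[S([*q,0])[:2].tolist() for q in bp])
E
python3 - <<'E'
from workcell import manip as m
from h import *
p=m.get_position()
m.servo_line([p[0],p[1],330],vel=200)
m.gripper_to(0)
m.move_ptp(W(-90,35,300),ORI)
print(m.get_time(),S(m.get_position()),m.get_gripper_width(),F(m))
m.servo_line(W(-90,35,144),vel=120)
f0=F(m); print(m.get_time(),S(m.get_position()),f0)
for x in (-75,-60,-45,-30,-20):
    m.servo_line(W(x,35,144),vel=60); f=F(m); print(S(m.get_position()),f)
    if f[0]-f0[0]<-15: break
look(m,"scene","s1"); print(m.get_time())
E
```

```text
4.025 [-89.5  36.  300.1] -0.08100977304659336 [0.  0.4 0.4]
5.475 [-89.4  34.9 144.6] [ 0.5  0.7 -0.1]
[-74.2  35.  144.1] [-0.1  0.1 -0. ]
[-59.5  35.  144. ] [-0.4 -0.4  0.5]
[-44.5  35.  144. ] [-0.4 -1.3  0. ]
[-29.5  35.  144. ] [-1.3  0.7 -0.9]
[-19.4  35.  144.1] [ 0.3  0.7 -0. ]
scene board shelf [ 10.3  43.9 150. ] size [129.9 240.6] ang 4.297449588775635 corners [[-46.1, 168.5], [-62.9, -71.5], [66.7, -80.6], [83.5, 159.4]]
7.4417
```

View pics/s1.png

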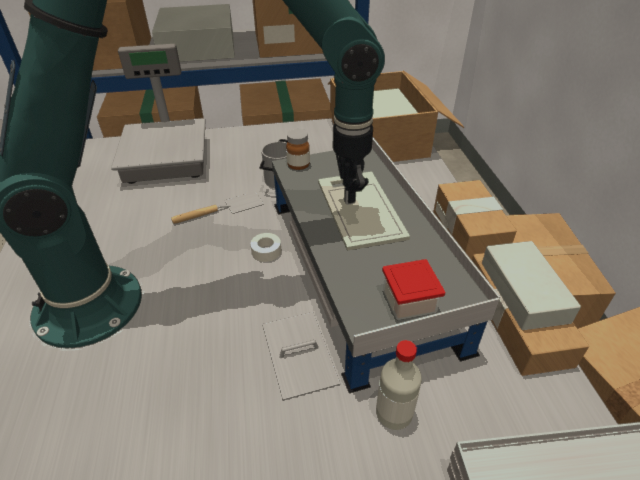

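The hand is over the board at about (352,195), but the board hasn't moved and there is no force, so the tip must be above z=150. I'll look closer and measure where the tip really is.

```bash
python3 - <<'E'
from workcell import manip as m
from h import *
for n in("scene","side"):
    p,d=m.camera(n); K,t,Rm=cam(m,n); P=cloud(d,K,t,Rm)
    Q=np.dstack([(P[...,:2]-O)@X,(P[...,:2]-O)@Y,P[...,2]])
    tp=np.array(m.get_position()); c=Rm.T@(tp-t); print(n,"TCP projects",K[0,2]-K[0,0]*c[0]/c[2],K[1,2]+K[1,1]*c[1]/c[2])
    g=(p.max(2)<70)&(Q[...,2]>152)&(Q[...,2]<230)&(abs(Q[...,0]+19)<60)&(abs(Q[...,1]-35)<60); g=big(g)
    ii=np.argwhere(g); low=ii[ii[:,0]>ii[:,0].max()-4]; print("low px",low.mean(0)[::-1],np.median(Q[low[:,0],low[:,1]],0),"minz",np.nanpercentile(Q[g][:,2],[0,2,10]))
    u,v=(350,195) if n=="scene" else (int(ii[:,1].mean()),int(ii[:,0].max()))
    cr=p[v-70:v+50,u-80:u+80]; cv2.imwrite(f"pics/crop_{n}.png",cv2.resize(cr,None,fx=4,fy=4,interpolation=cv2.INTER_CUBIC)[:,:,::-1])
cv2.imwrite("pics/crop_both.png",cv2.resize(np.hstack([cv2.imread("pics/crop_scene.png"),cv2.imread("pics/crop_side.png")]),(800,300)))
print(m.get_orientation(),m.get_joint_pos(),m.get_time())
E
```

```text
scene TCP projects 348.4795235694273 212.62014732744177
low px [349.96296296 201.14814815] [-23.46404176  22.45664108 183.93386984] minz [175.24345587 179.6343768  185.03776034]
side TCP projects 354.5845293784034 223.12701024417822
low px [355.03333333 210.1       ] [-27.04720269  26.19633407 182.44960847] minz [176.114278   179.87291419 185.62017011]
[ 3.14154507e+00 -3.87324038e-04 -2.99679910e+00] [-0.35928735  0.4939708   0.29026519  2.00792    -0.22045856  0.6696097
  1.78746019] 7.5417
```

View pics/crop_both.png

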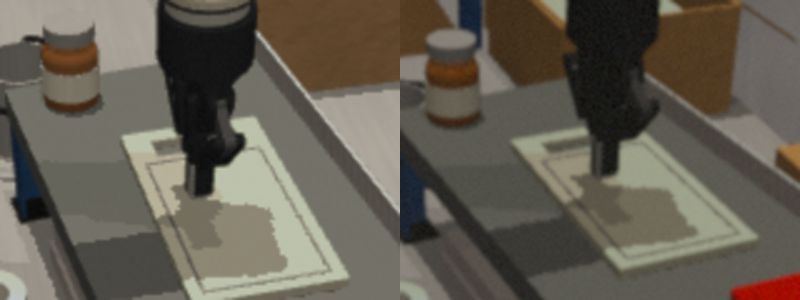

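The tip sits about 10 px above where the reported TCP projects, in both views. I'll triangulate it from the two views.

```bash
cat >> h.py <<'E'
def tip(m,show=True):
    "fingertip bottom by the lowest dark finger pixels in both views; solve z with xy known from TCP, and free triangulation"
    tp=np.array(m.get_position()); L=[]
    for n in("scene","side"):
        p,d=m.camera(n); K,t,Rm=cam(m,n); P=cloud(d,K,t,Rm)
        g=big((p.max(2)<80)&(P[...,2]>153)&(np.hypot(P[...,0]-tp[0],P[...,1]-tp[1])<60)&(P[...,2]<260))
        ii=np.argwhere(g); low=ii[ii[:,0]>ii[:,0].max()-3]; uv=[low[:,1].mean(),ii[:,0].max()+.5]
        v=rays([uv],K,Rm)[0]; v/=np.linalg.norm(v); L.append((t,v))
        # z where ray passes nearest the vertical line through TCP
        h=v[:2]; s=((tp[:2]-t[:2])@h)/(h@h); print(n,uv,"z over TCP",(t+s*v)[2].round(1),"lateral",np.linalg.norm((t+s*v)[:2]-tp[:2]).round(1))
    M=sum(np.eye(3)-np.outer(v,v) for t,v in L); b=sum((np.eye(3)-np.outer(v,v))@t for t,v in L)
    x=np.linalg.solve(M,b); print("tip",x.round(1),"TCP",tp.round(1),"shelf",S(x),S(tp))
E
python3 - <<'E'
from workcell import manip as m
from h import *
tip(m)
E
```

```text
scene [np.float64(349.57142857142856), np.float64(203.5)] z over TCP 168.4 lateral 1.5
side [np.float64(354.53333333333336), np.float64(213.5)] z over TCP 168.4 lateral 1.3
tip [576.6  47.7 162.9] TCP [573.9  39.7 143.9] shelf [-16.4  42.5 162.9] [-20.3  35.  143.9]
```

The tip really is around 25–35 mm above the reported TCP. I'll back off in front of the board and find the deck with a guarded touch.

```bash
python3 - <<'E'
from workcell import manip as m
from h import *
m.servo_line(W(-90,35,144),vel=120); m.sleep(.2); f0=F(m); print(f0)
z=144
while z>98:
    z-=4 if z>130 else 2
    m.servo_line(W(-90,35,z),vel=40); f=F(m)-f0
    if z<=126: print(z,S(m.get_position()),f)
    if abs(f).max()>4: break
print(m.get_time())
tip(m)
p,d=m.camera("side"); cv2.imwrite("pics/s2.png",cv2.resize(p[130:280,230:430],(800,600),interpolation=cv2.INTER_CUBIC)[:,:,::-1])
E
```

```text
[ 0.2  0.1 -0.1]
126 [-90.1  35.  125.9] [ 0.5 -0.7 -0.2]
124 [-90.1  35.  123.9] [-0.8 -0.2  0.3]
122 [-90.1  35.  121.9] [-0.9 -0.5  0.2]
120 [-90.1  35.  119.9] [ 0.2  0.  -0.4]
118 [-90.1  35.  117.8] [ 0.4 -0.1  0.2]
116 [-90.1  35.  115.9] [0.8 0.8 0.1]
114 [-90.1  35.  113.9] [ 0.4  0.6 -0.2]
112 [-90.1  35.  111.9] [ 0.  -0.4  0. ]
110 [-89.6  35.  110.2] [-0.1 -0.9  3. ]
108 [-89.6  35.  110.1] [-5.1  0.4 21.4]
12.075
scene [np.float64(318.2), np.float64(220.5)] z over TCP 139.5 lateral 1.6
side [np.float64(327.26666666666665), np.float64(230.5)] z over TCP 142.6 lateral 1.7
tip [505.2  22.3 146.3] TCP [505.3  29.7 110.1] shelf [-90.7  27.7 146.3] [-89.6  35.  110.1]
```

View pics/s2.png

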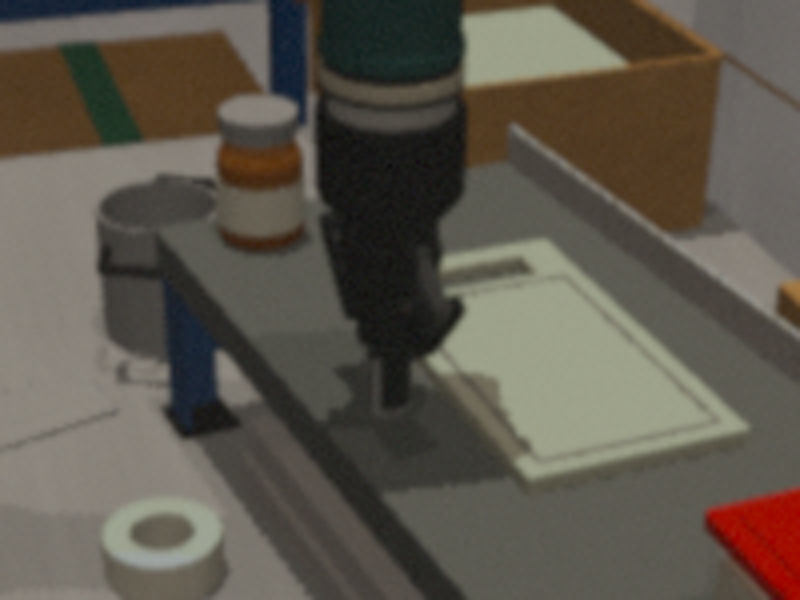

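The deck is touched at a reported z of 110, so the true tip is 30 mm above the reported TCP. I'll push at z=114, which puts the tip 4 mm above the deck.

```bash
python3 - <<'E'
from workcell import manip as m
from h import *
m.servo_line(W(-90,35,114),vel=60); m.sleep(.2); f0=F(m); print(f0,S(m.get_position()))
for x in [-75,-65,-50,-35,-25]+list(range(-22,4,2)):
    m.servo_line(W(x,35,114),vel=50); f=F(m)-f0; print(S(m.get_position()),f)
    if f[0]<-12 or abs(f).max()>20: break
m.servo_line(W(x-20,35,114),vel=100)
print(m.get_time())
look(m,"scene","s3"); look(m,"side","s3b")
E
```

```text
[-0.3 -0.  -0.1] [-90.5  35.1 113.4]
[-74.5  35.  113.9] [ 0.6 -0.6  0.5]
[-64.5  35.  114. ] [-0.1 -0.3  0.2]
[-48.6  35.  114.1] [ 0.1 -0.9  0.1]
[-33.5  35.  114.1] [ 0.7 -0.5  0.1]
[-23.8  35.  114.1] [0.  0.5 0.5]
[-22.3  35.  114. ] [-2.2  0.3  0.9]
[-20.   34.9 113.9] [-1.8 -0.2  1.6]
[-17.3  35.  114. ] [-1.5 -0.9 -0.5]
[-15.3  35.  114. ] [-0.7  0.1 -0.3]
[-13.5  35.1 114. ] [-0.9  0.3 -0.5]
[-11.6  35.  114. ] [-1.   0.2 -0.3]
[-10.   34.9 114. ] [-1.  -0.1  0.6]
[ -9.9  34.9 113.9] [-4.9  0.4  3.7]
[-10.   34.8 113.8] [-7.8 -0.2  6.9]
[ -9.9  34.7 113.7] [-10.9  -0.3   9.2]
[ -9.8  34.7 113.5] [-13.5  -0.8  12.2]
17.825
scene board shelf [ 66.7  47.3 150. ] size [130.  240.7] ang 7.422615051269531 corners [[3.6, 168.6], [-0.1, -72.0], [129.9, -74.0], [133.5, 166.6]]
side board shelf [ 65.2  49.5 150. ] size [126.4 238.7] ang 8.294307708740234 corners [[2.0, 168.9], [2.0, -69.8], [128.4, -69.8], [128.4, 168.9]]
```

View pics/s3.png

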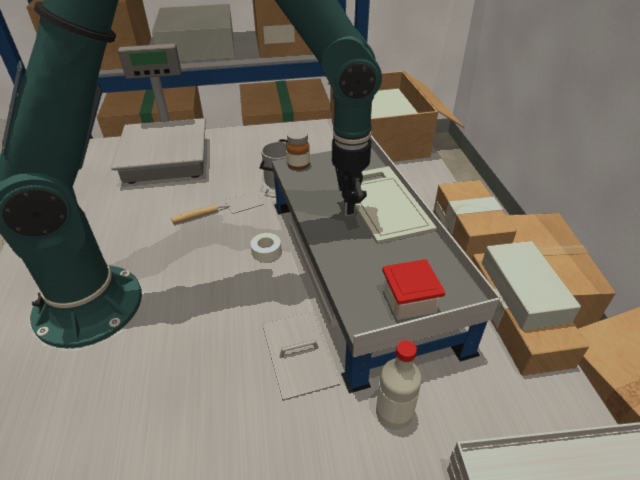

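The board is now flush against the lip, with its corners on the lip side at x≈128–133 in the shelf frame. Next I'll push along +y from the -y end.

```bash
python3 - <<'E'
from workcell import manip as m
from h import *
m.servo_line(W(-30,35,165),vel=200); m.servo_line(W(64,-112,165),vel=250); m.servo_line(W(64,-112,114),vel=120)
m.sleep(.2); f0=F(m); print(f0,S(m.get_position()),m.get_time())
for y in [-95,-60,-20,20,55]:
    m.servo_line(W(64,y,114),vel=60); f=F(m)-f0; print(S(m.get_position()),f)
    if abs(f).max()>15: break
print(m.get_time())
look(m,"scene","s4"); look(m,"side","s4b")
E
```

```text
[-0.4 -0.5  0.4] [  64.7 -112.3  115.1] 19.9583
[ 64.1 -93.9 114. ] [ 0.6  0.3 -0.5]
[ 64.1 -59.1 114. ] [0.4 0.6 0.3]
[ 64.1 -19.1 113.9] [-0.2  0.1 -0.8]
[ 64.1  21.  113.9] [0.7 0.4 0. ]
[ 64.   56.1 114. ] [ 1.   1.5 -0.2]
23.4917
scene board shelf [ 62.7 181.3 150. ] size [126.2 239.6] ang 8.038955688476562 corners [[0.1, 301.4], [-0.9, 61.7], [125.2, 61.1], [126.3, 300.8]]
side board shelf [ 64.  190.3 150. ] size [127.2 223. ] ang 7.198904037475586 corners [[2.6, 303.0], [-1.7, 80.0], [125.4, 77.6], [129.7, 300.5]]
```

View pics/s4.png

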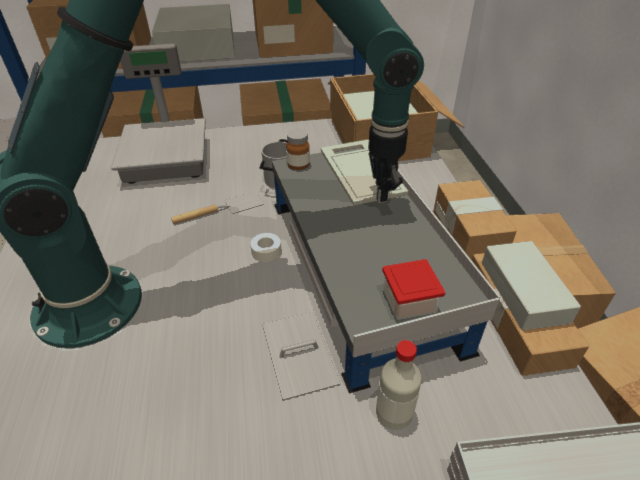

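The board is still flush, and its end is at y≈301 with the TCP at 56. The deck end is at about 291±3, so I'll push on to TCP y=106, putting the end at about 352. After that comes a light +x nudge and a check.

```bash
python3 - <<'E'
from workcell import manip as m
from h import *
for y in [80,106]:
    m.servo_line(W(64,y,114),vel=50); print(S(m.get_position()),F(m))
m.servo_line(W(64,80,114),vel=100); m.servo_line(W(64,80,170),vel=200)
m.servo_line(W(-32,165,170),vel=250); m.servo_line(W(-32,165,114),vel=120)
m.sleep(.2); f0=F(m); print(f0,S(m.get_position()),m.get_time())
for x in [-22,-18]+list(range(-16,2,2)):
    m.servo_line(W(x,165,114),vel=50); f=F(m)-f0; print(S(m.get_position()),f)
    if f[0]<-7 or abs(f).max()>15: break
m.servo_line(W(-34,165,114),vel=100); m.servo_line(W(-34,165,250),vel=200); m.servo_line(W(-60,-60,250),vel=250)
print(m.get_time())
for n in("scene","side"):
    p,d=m.camera(n); np.savez(f"{n}5.npz",p=p,d=d)
look(m,"scene","s5"); look(m,"side","s5b")
E
sed -i 's/0\.npz/5.npz/' b.py; python3 b.py | grep -E "scene|side|open|closed"
```

```text
[ 64.   81.3 113.9] [-1.1 -0.2 -0.8]
[ 64.1 107.1 114. ] [ 0.6  0.2 -1.3]
[ 0.7 -0.2 -1.3] [-31.2 165.  114.9] 27.2333
[-21.3 165.1 114.2] [-1.5 -0.3  2. ]
[-17.7 165.  114. ] [-0.1 -0.8  1.7]
[-15.9 165.  114. ] [-0.4  0.8  1.1]
[-13.8 165.  114. ] [-1.7  0.9  1.8]
[-11.8 165.  114. ] [-1.2  0.8  1.5]
[ -9.8 165.  114. ] [-0.8  0.6  0.7]
[ -9.5 165.  113.7] [-4.4 -0.4  3.4]
[ -9.6 165.  113.6] [-7.5  0.7  6.6]
31.6583
scene board shelf [106.5 194.4 150. ] size [207.3  92.8] ang 77.59175109863281 corners [[26.5, 113.8], [113.2, 81.0], [186.5, 274.9], [99.8, 307.7]]
side board shelf [ 64.8 234.4 150. ] size [127.4 238.9] ang 8.294327735900879 corners [[1.1, 353.8], [1.1, 115.0], [128.4, 114.9], [128.5, 353.8]]
scene front 204 slope -0.0042 at0 -129.6 res 0.51Traceback (most recent call last):
  File "b.py", line 15, in <module>
    fit((s[:,0]<-110)&(abs(s[:,1])<250),0,"front"); fit((s[:,0]>110)&(abs(s[:,1])<250),0,"lip inner")
                                                    ~~~^^^^^^^^^^^^^^^^^^^^^^^^^^^^^^^^^^^^^^^^^^^^^^
  File "b.py", line 13, in fit
    k=np.polyfit(q[:,1-i],q[:,i],1); r=abs(q[:,i]-np.polyval(k,q[:,1-i])); q=q[r<max(2*np.median(r),1)]
    raise TypeError("expected non-empty vector for x")
TypeError: expected non-empty vector for x
```

View pics/s5.png

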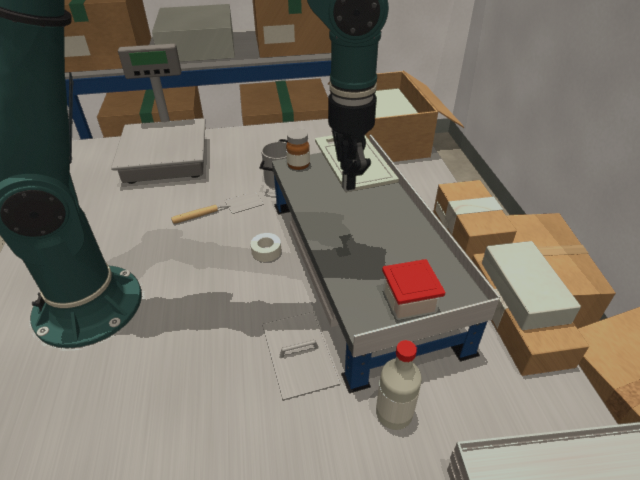

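The side view puts the board flush and parallel, with its slotted end at y≈354, about 60–64 mm past the deck end. The jar (298,150), tub (413,285) and table items haven't moved, and the arm is clear.

```bash
python3 -c "
from workcell import manip as m
print(m.get_time(),m.get_wrist_force()); print(m.job_done())"
```

```text
31.8583 [-0.00517932 -0.37948433 -0.64352628]
the job is handed in; nothing more can be done
None
```

I handed in the job at about 32 s: by the last camera check the board lies flat against the rear lip, parallel to it, with its slotted end about 60–64 mm past the open end; nothing else had visibly moved and the arm was clear, but no verdict came back.

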